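# Trace a seal channel with a sprung contact probe

### The job

Take the orange pencil probe out of its stand and check the seal channel of the blue cover plate: set the sprung tip down on the channel floor at the green-dot end and draw it without lifting along the channel, round both bends, to the red-dot end, always lightly pressed (do not force it beyond the end of its spring) and no faster than about 30 mm/s whenever it touches. The plate slopes by an amount you must feel for. Then hang the probe upright in its stand again, let go, and leave the bottles, beaker, dish and timer where they are.

Things in the scene. Friction and masses are not known exactly. Their poses are not given: they have to be found in the camera images.
- stage: Dark steel base, 130 (x) x 210 (y) x 12 mm, fixed; origin: centre of its underside. It carries a table with a blue cover plate, hinged on a line along x at y = +80, z = 45 mm and locked at a slope not told (0.01 to 0.19 rad), its -y end raised. Two white ribs, 4 mm wide, 5 mm high, form a channel 9 mm wide; its flat floor goes through the hinge line. Nothing on it is higher than 85 mm.
- channel_start (a point): start of the trace, at the green-dot end: stage (-22, 60) mm. x and y are right within 1.5 mm at any slope; z (45 mm) is NOT the floor height, which is 45 mm + (80 mm - stage y) * tan(slope). Channel centre line: straight from here to bend_1, bend_2, channel_end; end walls 8 mm beyond both ends
- bend_1 (a point): first bend of the centre line: stage (-22, 20) mm; z as for channel_start, not the true floor height
- bend_2 (a point): second bend of the centre line: stage (22, -20) mm; z not the true floor height
- channel_end (a point): end of the trace, at the red-dot end: stage (22, -60) mm; z not the true floor height
- probe: Loose upright pencil probe, 0.12 kg. Origin: centre of the underside of its steel flange (32 mm across, 6 mm thick); z up. Above it a square orange grip, 22 x 22 mm, sides along x and y, z = 6 to 66 mm, and a black cap, 18 mm across, to 76 mm. Below: steel stem, 10 mm across, to z = -30 mm, then a sprung brass pin, 5 mm across, ball end. It gives from 1.5 N and bottoms (4 mm in) at 5.5 N.
- probe_tip (a point): lowest point of the probe's ball tip, 45 mm below the probe's origin when the spring is relaxed; it moves up along the probe as the tip is pressed in
- stand: Fixed probe stand: dark round foot (72 mm diameter, 8 mm high) with a grey upright tube, 36 mm outside and 15 mm inside diameter, open at the top; origin: centre of the underside. The probe's flange rests on the tube's rim.
- stand_seat (a point): centre of the stand tube's rim, 60 mm above the bench; the probe's origin lies here when it is properly hung
- dropper_0: bystander: dropper bottle with blue cap, 33 mm across, 83 mm high; origin under its centre
- dropper_1: bystander: amber dropper bottle with green cap, 33 mm across, 83 mm high; origin under its centre
- dropper_2: bystander: dropper bottle with orange cap, 33 mm across, 83 mm high; origin under its centre
- timer: bystander: white lab timer, 35 x 66 x 63 mm; origin under its centre
- reagent_bottle: bystander: clear bottle with red cap, 58 mm across, 135 mm high; origin under its centre
- beaker: bystander: clear beaker, 52 mm across, 67 mm high; origin under its centre
- petri_dish: bystander: clear petri dish, 60 mm across, 15 mm high; origin under its centre
There are look-alikes about, which are no part of the job. Leave any pink or purple look-alike of the probe alone.

How it is judged:
On the way, in this order (a step that is already met when the one before it is completed fails the run):
1. the probe tip is pressed on the channel floor at the green end (x of probe_tip in the frame of stage between -0.0252 and -0.0188 m and y of probe_tip in the frame of stage between 0.0569 and 0.0633 m and contact force between probe and stage above 0.6 N), for 0.05 s.
2. the tip, still pressed on the channel floor, has come 11 % of the way (x of probe_tip in the frame of stage between -0.0252 and -0.0188 m and y of probe_tip in the frame of stage between 0.0415 and 0.0479 m and contact force between probe and stage above 0.6 N), for 0.05 s.
3. the tip, still pressed on the channel floor, has come 22 % of the way (x of probe_tip in the frame of stage between -0.0252 and -0.0188 m and y of probe_tip in the frame of stage between 0.0261 and 0.0325 m and contact force between probe and stage above 0.6 N), for 0.05 s.
4. the tip, still pressed on the channel floor, has come 33 % of the way (x of probe_tip in the frame of stage between -0.0204 and -0.014 m and y of probe_tip in the frame of stage between 0.0128 and 0.0192 m and contact force between probe and stage above 0.6 N), for 0.05 s.
5. the tip, still pressed on the channel floor, has come 44 % of the way (x of probe_tip in the frame of stage between -0.0089 and -0.0025 m and y of probe_tip in the frame of stage between 0.0025 and 0.0089 m and contact force between probe and stage above 0.6 N), for 0.05 s.
6. the tip, still pressed on the channel floor, has come 56 % of the way (x of probe_tip in the frame of stage between 0.0025 and 0.0089 m and y of probe_tip in the frame of stage between -0.0078 and -0.0014 m and contact force between probe and stage above 0.6 N), for 0.05 s.
7. the tip, still pressed on the channel floor, has come 67 % of the way (x of probe_tip in the frame of stage between 0.014 and 0.0204 m and y of probe_tip in the frame of stage between -0.0181 and -0.0117 m and contact force between probe and stage above 0.6 N), for 0.05 s.
8. the tip, still pressed on the channel floor, has come 78 % of the way (x of probe_tip in the frame of stage between 0.0188 and 0.0252 m and y of probe_tip in the frame of stage between -0.0314 and -0.025 m and contact force between probe and stage above 0.6 N), for 0.05 s.
9. the tip, still pressed on the channel floor, has come 89 % of the way (x of probe_tip in the frame of stage between 0.0188 and 0.0252 m and y of probe_tip in the frame of stage between -0.0468 and -0.0404 m and contact force between probe and stage above 0.6 N), for 0.05 s.
10. the tip, still pressed, has come to the red end of the channel (x of probe_tip in the frame of stage between 0.0188 and 0.0252 m and y of probe_tip in the frame of stage between -0.0622 and -0.0558 m and contact force between probe and stage above 0.6 N), for 0.05 s.
At the end, for the whole second after the job is handed in: The whole channel has been traced from green to red, and the probe hangs in its stand again: its flange within 6 mm of the seat, upright within 0.12 rad, at rest and released (distance between probe and stand_seat below 0.006 m and angle between probe's own z axis and vertical below 0.12 rad and linear speed of probe below 0.01 m/s); the robot touches nothing.
It fails at once if the tip leaves the plate on the way: it is low over the plate (under 85 mm above the bench) between the ends of the channel, but does not touch (y of probe_tip in the frame of stage between -0.045 and 0.045 m and x of probe_tip in the frame of stage between -0.035 and 0.035 m and z of probe_tip in the frame of stage below 0.085 m and contact force between probe and stage below 0.02 N).
It fails at once if the probe is pressed on the plate with more than 8 N (spring bottomed out) (contact force between probe and stage above 8 N).
It fails at once if the probe moves faster than 50 mm/s while it touches the plate or its table (contact force between probe and stage above 0.6 N and linear speed of probe above 0.05 m/s).
It fails at once if a bystander (bottle, beaker, dish or timer) is shifted by more than 15 mm (distance of any of dropper_0, dropper_1, dropper_2, timer, reagent_bottle, beaker, petri_dish from where it was at the start of the episode above 0.015 m).
It also fails if it takes over 72 s, if anything falls off the work surface, if the arm or the gripper's body presses on something with over 40 N, if the wrist force passes 120 N, or if a joint passes its speed limit or range.

### The arm

A 6-joint arm with a two-finger parallel gripper is mounted at the origin on the work surface; the furniture and walls round the work are solid. World frame = base frame: x ahead of the robot, y to its left, z up, the work surface at z = 0. Lengths are in m, angles in rad, forces in N, time in s.
With the tool pointing down it reaches from about 0.35 to 0.85 m from the base axis. Payload 8.1 kg.
Tool frame: the origin (TCP) lies between the finger pads; the fingertips stand 25 mm ahead of it and the grasp point (between the pads) lies 6 mm ahead of it; z points along the fingers, y is the line along which they close (so a half turn about z gives the same grasp; the last joint's range is limited). The gripper opens to 93 mm and grips with 3 to 60 N. Pads are 15 mm wide; open, the fingers measure 128 mm over their backs; the gripper's body (75 mm by 188 mm) begins 65 mm behind the grasp point.
Start: joints at [1.079, 0.13, 1.488, -0, 1.523, -0.085], TCP at [0.237, 0.551, 0.244] pointing down, gripper open.
Joint ranges: [-2.96, 2.96], [-0.89, 2.26], [0.02, 2.5], [-1.34, 4.48], [0, 2.73], [-2.66, 2.66]. Speed limits (rad/s): [2.39, 2.39, 2.79, 3.14, 3.14, 3.14].

### API

Orientations are given as a rotation vector (axis times angle).
In Python, from plant import robot gives the robot as it stands.
- The arm moves only by the tool arm_command, never from a script. Its argument "increments" is text: rows parted by semicolons, each of 5 numbers parted by spaces: the closure, from 0 (fully open) to 1 (shut), then the shift along the tool's x, y, z in mm, then the turn about the tool's z in rad. A call has 1 to 5 rows; each row is the pose to reach, as a shift and turn from the pose commanded when the call began, along the tool's axes at that moment; what a row does not reach only later rows make up. A row lasts 1/10 s, in which the tool goes at most 50 mm and 8.59 degrees, less where a joint would pass 70% of its speed; a pose out of reach is approached as far as the arm can. A call with a gripper value outside its range is refused whole. The fingers move at their own pace and stop on an object; "grip_force" is the grip in N (left out, the last holds). Time passes only in rows, so rows that repeat a pose let the fingers close. It gives the time, the measured TCP pose, the force, the opening and the grip force at its end, in the units of the state.
- robot.read_state(): the state, without advancing time (a new reading comes with each control period).
- robot.read_camera(name): name is "side" or "top" or "wrist"; returns the picture (384x512x3 uint8, blue, green, red); there is no depth.
- robot.camera_model(name): a dict with "fx", "fy", "cx", "cy" (pixels), "eye" and "rotation" of the camera in the world. Camera axes: x right, y down, z forward; pixel columns grow to the right and rows downward; lengths in m; the calibration is good to about 2 mm. A picture is of the moment at which its call begins: read the wrist's pose just before it. camera_model takes no time and is no camera call; for the wrist camera it gives the pose at the moment of the call.
- robot.close_job(): hands the job in; it is judged then, once.
The state is a dict: "t": time; "q": joint angles; "dq": joint speeds; "joint_torque": joint torques, N m; "tool_pos": TCP position; "orientation": TCP orientation; "force": force on the tool from outside, world axes, zero at the start; "wrist_torque": the same for the moment, N m; "opening": finger opening in m; "gripper_force": force on a finger pad.
Only numpy, scipy, OpenCV 4.12 (cv2) and the standard library are available. Lean on these libraries where they do the work, as an engineer would, in place of code of your own. Each camera call takes 0.05 s, during which the arm holds its last target. There are 200 camera calls.

## Working session

There is one attempt and no reset: what is moved stays moved. The work goes in short steps, Python scripts to look and compute and a tool call to move; the robot and the scene stay as the last step left them, time stands still between calls to the robot, and variables do not carry over. Pictures are saved under pics/ and viewed, at most 10 in all, crops included, and the job is handed in when it is done.

Besides the shell and the picture viewer there is one more tool, called as a command line: name --argument value ..., lists and objects as JSON in quotes. arm_command: Moves the arm, as the interface text tells. Its arguments: {"type":"object","properties":{"increments":{"type":"string"},"grip_force":{"type":"number"}},"required":["increments"]}

```bash
ls; mkdir -p pics; python3 - <<'E'
from plant import robot
import cv2,numpy as np
s=robot.read_state();print(s)
for n in("side","top","wrist"):
    print(n,robot.camera_model(n)); cv2.imwrite(f"pics/{n}0.png",robot.read_camera(n))
E
```

```text
pics
{'t': 0.0, 'q': array([ 1.07858114e+00,  1.31129578e-01,  1.48926042e+00, -1.14287889e-05,
        1.52298199e+00, -8.53921697e-02]), 'dq': array([ 0.00019421,  0.00027952,  0.00058829, -0.00068641,  0.00036038,
       -0.00051793]), 'joint_torque': array([ 1.32000372e-03, -5.59826195e+01, -4.91777909e+01,  7.66779645e-02,
        3.49618751e-02, -1.60098839e-04]), 'tool_pos': array([0.23715322, 0.55058764, 0.24261662]), 'orientation': array([-6.34537140e-01, -3.07633625e+00,  2.68390431e-03]), 'force': array([-0.01619157, -0.33643707, -0.87042519]), 'wrist_torque': array([-0.0638028 ,  0.01657378, -0.02014906]), 'gripper_force': 0.0, 'opening': 0.09321031143102577}
side {'fx': 462.85649863008916, 'fy': 462.85649863008916, 'cx': 254.90161566373413, 'cy': 197.95377777507323, 'eye': array([ 0.61837576, -0.48902037,  1.02763495]), 'rotation': array([-2.5722052 , -0.19154084,  0.07578703])}
top {'fx': 393.5534204291714, 'fy': 393.5534204291714, 'cx': 252.6685939611327, 'cy': 187.96283867637518, 'eye': array([0.32778295, 0.10955646, 0.92301172]), 'rotation': array([-2.07213315,  2.13420553, -0.23152598])}
wrist {'fx': 277.2764988151931, 'fy': 277.2764988151931, 'cx': 253.12072325417952, 'cy': 192.73304017175175, 'eye': array([0.1622229 , 0.58326639, 0.38401951]), 'rotation': array([2.4092638 , 1.58449408, 0.23281123])}
```

View pics/side0.png

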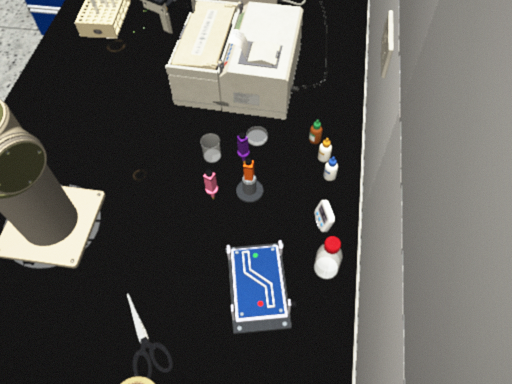

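View pics/top0.png

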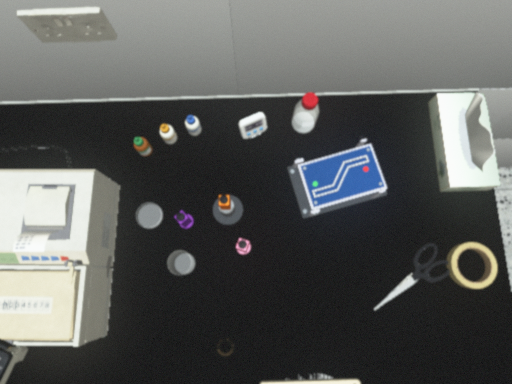

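The side view shows the plate at about (259,285), with the green dot at (254,255) and the red at (260,303). The orange probe in its stand is at (249,180). In the top view the green dot is at (315,184), red at (366,169) and the probe at (225,203). Purple and pink look-alikes stand beside it.

```bash
cat > h.py <<'E'
import numpy as np, cv2
from scipy.spatial.transform import Rotation as R
def ray(m,uv):
    d=R.from_rotvec(m['rotation']).as_matrix()@np.array([(uv[0]-m['cx'])/m['fx'],(uv[1]-m['cy'])/m['fy'],1.])
    return np.array(m['eye']),d
def onz(m,uv,z):
    e,d=ray(m,uv); return e+d*(z-e[2])/d[2]
def proj(m,p):
    c=(np.asarray(p)-m['eye'])@R.from_rotvec(m['rotation']).as_matrix()
    return np.array([m['fx']*c[...,0]/c[...,2]+m['cx'],m['fy']*c[...,1]/c[...,2]+m['cy']]).T
def tri(obs):
    A=np.zeros((3,3));b=np.zeros(3)
    for m,uv in obs:
        e,d=ray(m,uv);d=d/np.linalg.norm(d);P=np.eye(3)-np.outer(d,d);A+=P;b+=P@e
    x=np.linalg.solve(A,b); return x,[np.linalg.norm(proj(m,x)-uv) for m,uv in obs]
def blob(img,col,box,amin=3):
    x0,y0,x1,y1=box; im=img[y0:y1,x0:x1]; h=cv2.cvtColor(im,cv2.COLOR_BGR2HSV); H,S,V=cv2.split(h)
    rng={'green':(45,85),'red':(-6,6),'orange':(7,18),'blue':(95,125)}[col]
    Hs=np.where(H>150,H.astype(int)-180,H.astype(int)) if col=='red' else H.astype(int)
    m=((Hs>=rng[0])&(Hs<=rng[1])&(S>120)&(V>70)).astype(np.uint8)
    n,l,st,c=cv2.connectedComponentsWithStats(m)
    return sorted([(int(st[i,4]),(c[i]+[x0,y0]).round(2).tolist(),(st[i,:4]+[x0,y0,0,0]).tolist()) for i in range(1,n) if st[i,4]>=amin],reverse=True)[:3]
E
python3 - <<'E'
from h import *; from plant import robot
S=cv2.imread('pics/side0.png');T=cv2.imread('pics/top0.png');ms=robot.camera_model('side');mt=robot.camera_model('top')
bs={'side':(225,240,295,335),'top':(285,135,390,220)}
pt={}
for c in('green','red'):
    a=blob(S,c,bs['side']);b=blob(T,c,bs['top']);print(c,a,b)
    pt[c]=tri([(ms,a[0][1]),(mt,b[0][1])]);print(pt[c])
a=blob(S,'orange',(235,150,265,200));b=blob(T,'orange',(205,185,245,222));print(a,b)
print(tri([(ms,a[0][1]),(mt,b[0][1])]))
f=lambda i,b,k:cv2.resize(i[b[1]:b[3],b[0]:b[2]],None,fx=k,fy=k,interpolation=cv2.INTER_CUBIC)
A=f(T,(285,135,390,220),3.5);B=f(T,(160,170,260,285),3.5)
h=max(A.shape[0],B.shape[0]);p=lambda x:cv2.copyMakeBorder(x,0,h-x.shape[0],0,0,0)
cv2.imwrite('pics/c1.png',np.hstack([p(A),p(B)]))
E
```

```text
green [(21, [255.0, 255.0], [253, 253, 5, 5])] [(24, [314.88, 183.33], [313, 181, 5, 6])]
(array([ 0.53282577, -0.03348588,  0.04621269]), [np.float64(0.5123888227059974), np.float64(0.5217543204066021)])
red [(19, [260.0, 303.21], [258, 301, 5, 5])] [(13, [365.38, 168.62], [364, 167, 4, 4])]
(array([ 0.56183494, -0.14949298,  0.05461713]), [np.float64(0.5338639893881899), np.float64(0.5094448074440932)])
[(180, [248.12, 170.07], [242, 160, 13, 20])] [(119, [224.11, 201.7], [218, 194, 12, 15])]
(array([0.48596074, 0.17063925, 0.09469088]), [np.float64(0.0037444843840065485), np.float64(0.0043369351437538)])
```

View pics/c1.png

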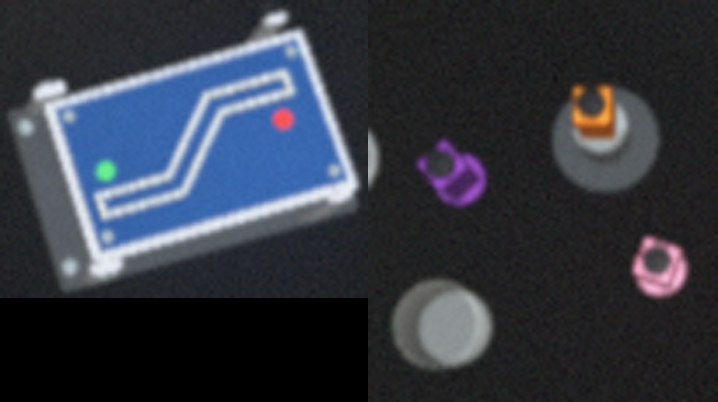

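Enlarged, the channel and both dots are clear. The dots sit beside the channel, not in it. The orange probe stands with its sides roughly image-aligned, purple is about 80 mm away and pink about 100 mm. I'll work out the wrist camera geometry and the move.

```bash
cat >> h.py <<'E'
def rel(target,yaw=None,s=None):
    "shift (mm) along present tool axes to the world target; turn to make tool x point to world yaw"
    from plant import robot
    s=s or robot.read_state(); M=R.from_rotvec(s['orientation']).as_matrix()
    d=(np.array(target)-s['tool_pos'])@M*1000
    y0=np.arctan2(M[1,0],M[0,0]); t=None if yaw is None else -((yaw-y0+np.pi)%(2*np.pi)-np.pi)
    return d.round(1),t,y0
E
python3 - <<'E'
from h import *; from plant import robot
s=robot.read_state();M=R.from_rotvec(s['orientation']).as_matrix();m=robot.camera_model('wrist')
print('M',M.round(3)); print('eye in tool',M.T@(m['eye']-s['tool_pos']),'cam axes in tool',(M.T@R.from_rotvec(m['rotation']).as_matrix()).round(3))
print(rel([.52,.02,.25]))
E
```

```text
M [[-0.918  0.396 -0.001]
 [ 0.396  0.918 -0.001]
 [ 0.    -0.001 -1.   ]]
eye in tool [ 8.17430985e-02  8.81819589e-05 -1.41313521e-01] cam axes in tool [[-0.001 -0.956 -0.292]
 [ 1.    -0.001 -0.001]
 [ 0.001 -0.292  0.956]]
(array([-469.7, -375.5,   -6.7]), None, np.float64(2.7347793348991094))
```

```bash
python3 - <<'E'
from h import *
print(rel([.486,.171,.25]),rel([.548,-.09,.22],2.735-2.0))
E
```

```text
(array([-378.8, -250.3,   -6.9]), None, np.float64(2.7347793348991094)) (array([-539. , -465.4,   23.4]), np.float64(1.9997793348991095), np.float64(2.7347793348991094))
```

arm_command --increments "0 -40 -30 0 0;0 -80 -60 0 0;0 -120 -80 0 0;0 -160 -100 0 0;0 -200 -125 0 0"

```text
t: 0.65
tool_pos: [0.3723, 0.3557, 0.2434]
orientation: [-0.634, -3.077, 0.0]
force: [1.3, 0.1, -0.5]
opening: 0.0929
gripper_force: 0.0
```

```bash
python3 - <<'E'
from h import *
print(rel([.486,.171,.25],2.735),rel([.548,-.09,.22],2.735))
E
```

```text
(array([-177.4, -124.7,   -6.6]), np.float64(0.0002619431981139009), np.float64(2.7352619431981138)) (array([-337.6, -340. ,   23.4]), np.float64(0.0002619431981139009), np.float64(2.7352619431981138))
```

arm_command --increments "0 -40 -30 0 0;0 -80 -55 0 0;0 -120 -85 0 0;0 -160 -110 0 0;0 -177 -125 0 0"

```text
t: 1.15
tool_pos: [0.4862, 0.169, 0.2434]
orientation: [0.639, 3.076, -0.001]
force: [-0.7, -0.3, -0.0]
opening: 0.0931
gripper_force: 0.0
```

```bash
python3 - <<'E'
from h import *; from plant import robot
import json
s=robot.read_state();m=robot.camera_model('wrist');I=robot.read_camera('wrist');cv2.imwrite('pics/w1.png',I)
s2=robot.read_state();print(s['tool_pos'],s['dq'].round(3),s2['tool_pos'],s2['q'])
json.dump({k:np.asarray(v).tolist() for k,v in m.items()},open('w1.json','w'))
print(blob(I,'orange',(0,0,512,384),30))
print(rel([.548,-.09,.22]))
E
```

```text
[0.48618068 0.16899412 0.24336879] [-0.397  0.043 -0.037  0.021  0.003 -0.393] [0.48674187 0.16734912 0.24331899] [ 0.23301376 -0.10119006  1.72263283 -0.00218035  1.52030893 -0.92715502]
[(483, [431.7, 217.58], [409, 199, 45, 35]), (349, [251.86, 185.8], [238, 170, 31, 39])]
(array([-158.8, -211.5,   23.9]), None, np.float64(2.731076394928376))
```

View pics/w1.png

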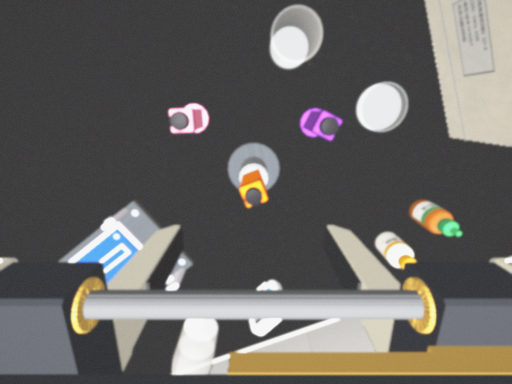

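The wrist view shows the orange probe's cap at (253,196), the stand rim at (253,176) and the stand foot at (253,165), with the sides turned about 15° from the image axes. The plate is at the lower left. The arm was still moving here, so I'll settle before measuring. The plate comes first.

arm_command --increments "0 -45 -47 0 0;0 -90 -94 0 0;0 -135 -140 5 0;0 -170 -185 15 0;0 -218 -210 24 0"

```text
t: 1.7
tool_pos: [0.5759, -0.0606, 0.2278]
orientation: [0.635, 3.076, 0.0]
force: [1.4, 0.8, 0.8]
opening: 0.0927
gripper_force: 0.0
```

arm_command --increments "0 0 0 0 0;0 0 0 0 0;0 0 0 0 0;0 0 0 0 0;0 0 0 0 0"

```text
t: 2.2
tool_pos: [0.5758, -0.0576, 0.2282]
orientation: [0.632, 3.077, 0.0]
force: [-0.4, 0.3, -0.8]
opening: 0.0928
gripper_force: 0.0
```

```bash
python3 - <<'E'
from h import *; from plant import robot
import json
s=robot.read_state();m=robot.camera_model('wrist');I=robot.read_camera('wrist');cv2.imwrite('pics/w2.png',I)
print(s['tool_pos'],s['dq'].round(3))
json.dump({k:np.asarray(v).tolist() for k,v in m.items()},open('w2.json','w'))
c=I[60:300,120:400]
cv2.imwrite('pics/w2c.png',cv2.resize(I[40:270,90:410],None,fx=2.5,fy=2.5,interpolation=cv2.INTER_CUBIC))
for k in('green','red'):print(blob(I,k,(0,0,512,270)))
E
```

```text
[ 0.57576602 -0.05760603  0.22823844] [-0.005  0.002 -0.002  0.    -0.001 -0.002]
[(95, [257.83, 136.91], [253, 132, 11, 11])]
[(58, [177.86, 199.5], [174, 196, 9, 8])]
```

View pics/w2c.png

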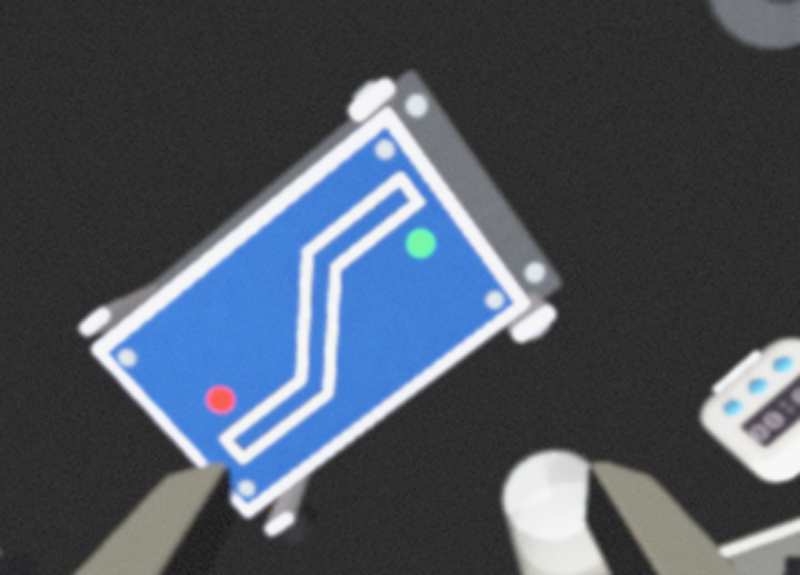

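The close-up shows the whole channel: start at about (254,116) and end at about (184,218) in full-image pixels, with the ribs sharp. I'll fit the stage pose to the ribs.

```bash
cat > fit.py <<'E'
from h import *
import json
from scipy.optimize import minimize
C=np.array([[-22,60],[-22,20],[22,-20],[22,-60.]])
def off(w,e):
    P=C.copy();P[0,1]+=e;P[-1,1]-=e
    d=np.diff(P,axis=0);d/=np.linalg.norm(d,axis=1)[:,None];n=np.c_[-d[:,1],d[:,0]]
    nn=[n[0]]+[(n[i]+n[i+1])/(1+n[i]@n[i+1]) for i in range(2)]+[n[2]]
    return np.r_[P+w*np.array(nn),(P-w*np.array(nn))[::-1]]
IN,OUT=off(4.5,8),off(8.5,12)
def w3(p,xy,h=0):
    x,y,a,sl=p; xy=np.asarray(xy,float); z=45+(80-xy[...,1])*np.tan(sl)+h
    c,s=np.cos(a),np.sin(a)
    return np.stack([x+(c*xy[...,0]-s*xy[...,1])/1e3,y+(s*xy[...,0]+c*xy[...,1])/1e3,z/1e3],-1)
K=4
def render(p,m,box):
    im=np.zeros(((box[3]-box[1])*K,(box[2]-box[0])*K),np.uint8)
    for poly,v in((OUT,255),(IN,0)):
        q=(proj(m,w3(p,poly,5))-box[:2]+.5)*K-.5
        cv2.fillPoly(im,[np.round(q*16).astype(np.int32)],v,shift=4)
    im=cv2.GaussianBlur(im,(0,0),K*.6)
    return cv2.resize(im,None,fx=1/K,fy=1/K,interpolation=cv2.INTER_AREA).astype(float)/255
def fitviews(views,p0,fixed=None):
    def cost(v):
        p=[p0[0]+v[0]/1e3,p0[1]+v[1]/1e3,p0[2]+v[2]/100,v[3]/50 if fixed is None else fixed]; c=0
        for m,w,box in views:
            r=render(p,m,box); mask=cv2.dilate((r>.05).astype(np.uint8),np.ones((5,5)))>0
            c-=np.corrcoef(r[mask],w[mask])[0,1]
        return c
    best=None
    for s0 in(2,5,8):
        o=minimize(cost,[0,0,0,s0],method='Nelder-Mead',options=dict(initial_simplex=np.array([[0,0,0,s0],[3,0,0,s0],[0,3,0,s0],[0,0,3,s0],[0,0,0,s0+1.5]]),maxiter=350))
        if best is None or o.fun<best.fun:best=o
    v=best.x
    return [p0[0]+v[0]/1e3,p0[1]+v[1]/1e3,p0[2]+v[2]/100,v[3]/50 if fixed is None else fixed],best.fun
def white(I,box):
    x0,y0,x1,y1=box; im=I[y0:y1,x0:x1].astype(float); return im[...,2]/255  # red: low on blue, high on white
def guess(m,a,b):
    A=onz(m,a,.052)[:2];B=onz(m,b,.062)[:2]
    yaw=np.arctan2(*(B-A)[::-1])-np.arctan2(-120,44); c=(A+B)/2
    return [c[0],c[1],(yaw+np.pi)%(2*np.pi)-np.pi]
E
python3 - <<'E'
from fit import *; from plant import robot
m=json.load(open('w2.json'));m={k:np.array(v) for k,v in m.items()}
I=cv2.imread('pics/w2.png');p0=guess(m,(254,116),(184,218));print(p0)
box=(150,90,290,250);v=[(m,white(I,box),box)]
p,f=fitviews(v,p0);print('wrist',np.round(p,4),f)
for sl in(.03,.1,.17):print(sl,fitviews(v,p0,sl))
vs=[]
for n,b in(('side',(225,235,295,335)),('top',(285,135,395,220))):
    mm=robot.camera_model(n);J=cv2.imread(f'pics/{n}0.png');vs.append((mm,white(J,b),b))
    q,f=fitviews(vs[-1:],p,p[3]);print(n,np.round(q,4),f)
q,f=fitviews(v+vs,p0);print('all',np.round(q,4),f)
for k in range(4):print(w3(p,C[k]).round(4))
# probe in w1
m=json.load(open('w1.json'));m={k:np.array(u) for k,u in m.items()};I=cv2.imread('pics/w1.png')
h=cv2.cvtColor(I[150:220,225:285],cv2.COLOR_BGR2HSV);k=((h[...,0]>14)&(h[...,0]<28)&(h[...,1]>120)&(h[...,2]>200)).astype(np.uint8)
ys,xs=np.nonzero(k);print(len(xs),cv2.minAreaRect(np.c_[xs+225,ys+150].astype(np.float32)))
for u,z in(((253,196),.136),((253,176),.06),((253,165),.008)):print(onz(m,u,z))
json.dump(p,open('p.json','w'))
E
```

```text
[np.float64(0.5460048072674428), np.float64(-0.08946924965160534), np.float64(0.1943150793466688)]
wrist [ 0.5466 -0.0914  0.2461  0.0402] -0.9215215372350112
0.03 ([np.float64(0.5468143294338018), np.float64(-0.0914724241627994), np.float64(0.25001591688205604), 0.03], np.float64(-0.9162393080535386))
0.1 ([np.float64(0.5457372151586959), np.float64(-0.090309846246736), np.float64(0.2386351020061459), 0.1], np.float64(-0.9159973500362208))
0.17 ([np.float64(0.5447600426271818), np.float64(-0.08924176625415546), np.float64(0.22846305681191417), 0.17], np.float64(-0.8155458390538987))
side [ 0.548  -0.09    0.2484  0.0402] -0.9259108676816867
top [ 0.5468 -0.0918  0.254   0.0402] -0.9468651501866847
all [ 0.5468 -0.0913  0.2485  0.0629] -2.653430656833453
[ 0.5106 -0.0386  0.0458]
[ 0.5204 -0.0774  0.0474]
[ 0.5728 -0.1054  0.049 ]
[ 0.5825 -0.1442  0.0506]
172 ((253.0342559814453, 193.4246826171875), (22.58894157409668, 23.40822982788086), 69.44395446777344)
[0.48364086 0.16962574 0.136     ]
[0.48264288 0.16987039 0.06      ]
[0.47981104 0.17097322 0.008     ]
```

The three cameras agree on the stage pose: about (0.547, -0.091), yaw 0.248, slope about 0.04–0.06. Next I go back over the probe and turn to line up with its grip.

```bash
python3 - <<'E'
from h import *
print(rel([.525,.17,.23],3.09))
E
```

```text
(array([136.5, 189.3,  -1.8]), np.float64(-0.353571209450283), np.float64(2.736428790549717))
```

arm_command --increments "0 28 40 0 -.1;0 56 80 0 -.2;0 84 120 0 -.3;0 112 160 0 -.355;0 136.5 189 0 -.355"

```text
t: 2.75
tool_pos: [0.5242, 0.1717, 0.2281]
orientation: [0.075, 3.14, 0.001]
force: [1.0, 0.5, 0.0]
opening: 0.0933
gripper_force: 0.0
```

arm_command --increments "0 0 0 0 0;0 0 0 0 0;0 0 0 0 0;0 0 0 0 0;0 0 0 0 0"

```text
t: 3.25
tool_pos: [0.5256, 0.1676, 0.2276]
orientation: [-0.084, -3.14, 0.0]
force: [-0.2, -0.2, -0.2]
opening: 0.0928
gripper_force: 0.0
```

```bash
python3 - <<'E'
from h import *; from plant import robot
s=robot.read_state();m=robot.camera_model('wrist');I=robot.read_camera('wrist');cv2.imwrite('pics/w3.png',I)
print(s['tool_pos'],s['orientation'],s['dq'].round(3),rel([.486,.17,.2])[2])
u=proj(m,[.486,.1705,.126]);print('pred cap',u)
x,y=u.astype(int);b=(x-60,y-60,x+60,y+45)
cv2.imwrite('pics/w3c.png',cv2.resize(I[b[1]:b[3],b[0]:b[2]],None,fx=5,fy=5,interpolation=cv2.INTER_CUBIC));print(b)
h=cv2.cvtColor(I[b[1]:b[3],b[0]:b[2]],cv2.COLOR_BGR2HSV);k=((h[...,0]>5)&(h[...,0]<28)&(h[...,1]>120)&(h[...,2]>215)).astype(np.uint8)
ys,xs=np.nonzero(k);r=cv2.minAreaRect(np.c_[xs+b[0],ys+b[1]].astype(np.float32));print(len(xs),r,onz(m,r[0],.126))
E
```

```text
[0.52557519 0.16756505 0.22762945] [-8.41629142e-02 -3.14042914e+00  2.18432125e-04] [ 0.004  0.    -0.001 -0.002 -0.001  0.002] 3.088121739106268
pred cap [254.25736853 158.02792722]
(np.int64(194), np.int64(98), np.int64(314), np.int64(203))
298 ((253.5, 154.0), (30.0, 25.0), 90.0) [0.48240503 0.17002547 0.126     ]
```

View pics/w3c.png

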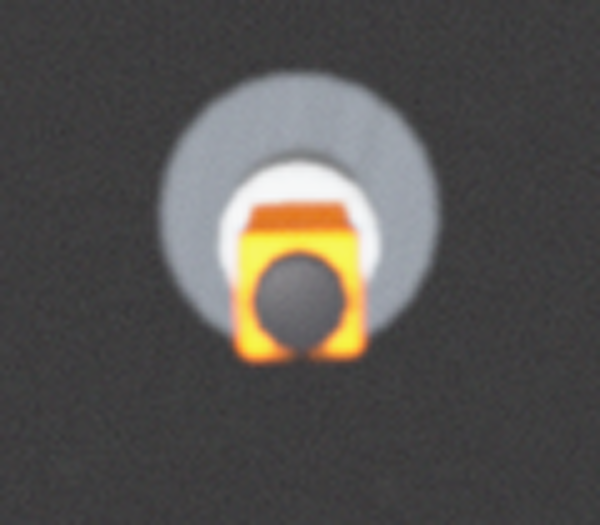

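The grip is square to the gripper now: cap centre at about (253.8,158.6), foot centre at about (253.6,140.2).

```bash
python3 - <<'E'
from h import *; from plant import robot
m=robot.camera_model('wrist')
print(onz(m,(253.8,158.6),.136),onz(m,(253.6,140.2),.008))
print(rel([.4855,.1705,.112]))
E
```

```text
[0.48469022 0.17027035 0.136     ] [0.48324028 0.17026808 0.008     ]
(array([ 40.1,   0.7, 115.7]), None, np.float64(3.088121739106268))
```

arm_command --increments "0.3 20 0.3 0 0;0.3 40.5 0.7 20 0;0.3 40.5 0.7 50 0;0.3 40.5 0.7 80 0;0.3 40.5 0.7 100 0"

```text
t: 3.8
tool_pos: [0.4839, 0.1707, 0.1256]
orientation: [-0.083, -3.139, 0.001]
force: [-0.6, -0.0, -0.0]
opening: 0.0654
gripper_force: 0.0
```

arm_command --increments "0.3 0 0 10 0;0.3 0 0 16 0;0.3 0 0 16 0;0.3 0 0 16 0;0.3 0 0 16 0"

```text
t: 4.3
tool_pos: [0.4857, 0.1717, 0.113]
orientation: [0.081, 3.139, 0.001]
force: [-0.1, 0.2, -0.3]
opening: 0.0652
gripper_force: 0.0
```

arm_command --increments "1 0 0 0 0;1 0 0 0 0;1 0 0 0 0;1 0 0 0 0;1 0 0 0 0" --grip_force 25

```text
t: 4.8
tool_pos: [0.4848, 0.1715, 0.1116]
orientation: [-0.081, -3.14, 0.0]
force: [0.4, 0.8, 1.1]
opening: 0.0294
gripper_force: 0.0
```

arm_command --increments "1 0 0 0 0;1 0 0 0 0;1 0 0 0 0;1 0 0 0 0;1 0 0 0 0"

```text
t: 5.3
tool_pos: [0.4848, 0.1714, 0.1116]
orientation: [-0.081, -3.14, 0.0]
force: [-0.5, -0.6, -0.2]
opening: 0.0215
gripper_force: 25.0
```

Gripped at 21.5 mm opening. I'll store this seated pose and lift.

```bash
python3 - <<'E'
from h import *; from plant import robot
import json
s=robot.read_state();json.dump([s['tool_pos'].tolist(),s['orientation'].tolist()],open('seat.json','w'));print(s['tool_pos'],s['orientation'])
E
```

```text
[0.4847775  0.17139822 0.11159479] [-8.14354776e-02 -3.14040555e+00  1.66163778e-04]
```

arm_command --increments "1 0 0 -10 0;1 0 0 -25 0;1 0 0 -50 0;1 0 0 -80 0;1 0 0 -110 0"

```text
t: 5.8
tool_pos: [0.4848, 0.1716, 0.2241]
orientation: [0.081, 3.14, 0.001]
force: [0.1, 0.0, -1.1]
opening: 0.0215
gripper_force: 25.0
```

arm_command --increments "1 0 0 0 0;1 0 0 0 0;1 0 0 0 0;1 0 0 0 0;1 0 0 0 0"

```text
t: 6.3
tool_pos: [0.4841, 0.1713, 0.2204]
orientation: [-0.081, -3.138, 0.001]
force: [-0.1, -0.1, -2.3]
opening: 0.0218
gripper_force: 25.0
```

```bash
python3 - <<'E'
from fit import *; from plant import robot
s=robot.read_state();p=json.load(open('p.json'))
p=[.5468,-.0914,.2485,.05]
json.dump(p,open('p.json','w'))
w=w3(p,C);print(w.round(4),s['force'],s['opening'])
t=w[0].copy();t[2]=.205;print(s['tool_pos'],rel(t))
m=robot.camera_model('wrist');I=robot.read_camera('wrist');cv2.imwrite('pics/w4.png',I)
tip=s['tool_pos']-[0,0,.0966];print('tip px pred',proj(m,tip))
E
```

```text
[[ 0.5107 -0.0387  0.046 ]
 [ 0.5206 -0.0774  0.048 ]
 [ 0.573  -0.1054  0.05  ]
 [ 0.5829 -0.1441  0.052 ]] [-0.13735688 -0.11528947 -2.26058352] 0.021802343916831817
[0.48411317 0.17129423 0.22035873] (array([ -37.5, -208.3,   15.4]), None, np.float64(3.0897889734010957))
tip px pred [253.39577149 202.67745972]
```

View pics/w4.png

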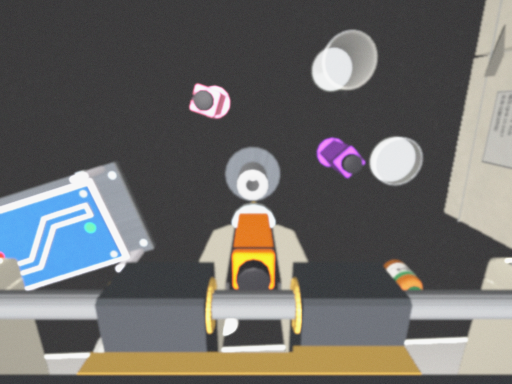

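The probe hangs straight in the grip. Cap is at (253,275) and the far edge of the flange at about (253,204), which hides the tip. The empty stand rim is at (252,184). I'll check the flange and seat against their predicted positions.

```bash
python3 - <<'E'
from fit import *; from plant import robot
s=robot.read_state();m=robot.camera_model('wrist');I=cv2.imread('pics/w4.png')
M=R.from_rotvec(s['orientation']).as_matrix()
a=np.linspace(0,2*np.pi,73)
def circ(c,r): return proj(m,np.array(c)+r*np.c_[np.cos(a),np.sin(a),0*a])
o=s['tool_pos']-[0,0,.0516]
f=circ(o,.016);print('flange pred top row',f[:,1].min(),'cols',f[:,0].min(),f[:,0].max())
for z in(.06,):
  r=circ([.4848,.1714,z],.018);print('rim pred rows',r[:,1].min(),r[:,1].max(),'cols',r[:,0].min(),r[:,0].max())
  r=circ([.4848,.1714,.008],.036);print('foot pred top',r[:,1].min(),'cols',r[:,0].min(),r[:,0].max())
g=cv2.cvtColor(I,cv2.COLOR_BGR2GRAY)
print('col253 rows140-240',g[140:240:1,253].tolist())
print('row212',g[212,222:285].tolist());print('row184',g[184,222:285].tolist())
E
```

```text
flange pred top row 201.8312812792543 cols 232.05659378705963 274.62969416029665
rim pred rows 169.06697900600946 199.86255649627117 cols 237.5507389719275 269.44981003456996
foot pred top 146.6434666060359 cols 225.970989697197 281.04173788365813
col253 rows140-240 [63, 60, 61, 58, 65, 65, 87, 121, 150, 160, 164, 163, 162, 165, 166, 164, 164, 162, 163, 161, 160, 145, 133, 124, 121, 119, 119, 122, 132, 180, 233, 245, 246, 246, 245, 245, 244, 243, 243, 241, 221, 167, 132, 126, 124, 126, 127, 126, 126, 130, 158, 215, 240, 245, 245, 244, 244, 243, 239, 220, 169, 141, 147, 167, 206, 239, 246, 247, 247, 247, 247, 246, 238, 200, 159, 148, 144, 143, 142, 146, 143, 145, 142, 145, 144, 143, 146, 144, 145, 145, 144, 147, 146, 145, 145, 146, 146, 143, 145, 149]
row212 [61, 60, 62, 62, 62, 64, 64, 63, 56, 62, 64, 74, 106, 165, 223, 242, 245, 244, 242, 241, 241, 241, 241, 240, 240, 238, 238, 236, 238, 239, 238, 238, 238, 238, 238, 237, 239, 238, 238, 238, 237, 239, 238, 239, 242, 244, 245, 241, 223, 169, 109, 71, 60, 61, 61, 63, 63, 60, 64, 63, 61, 62, 61]
row184 [61, 63, 60, 64, 78, 106, 136, 156, 163, 160, 164, 162, 161, 165, 185, 223, 241, 245, 245, 245, 245, 244, 241, 221, 165, 124, 111, 113, 117, 119, 121, 124, 128, 129, 129, 135, 165, 216, 240, 244, 244, 244, 244, 243, 240, 226, 189, 165, 165, 162, 161, 162, 163, 161, 150, 127, 93, 69, 64, 63, 60, 61, 61]
```

Seat and flange match the prediction to about 1 mm. The probe axis sits about 1.4 mm from the TCP along world +x, so I'll carry that offset. Now I fly to above the start point.

arm_command --increments "1 -8 -42 3 0;1 -16 -84 6 0;1 -24 -126 9 0;1 -32 -168 12 0;1 -36 -200 15 0"

```text
t: 6.85
tool_pos: [0.5103, -0.0324, 0.2062]
orientation: [-0.083, -3.14, 0.001]
force: [0.6, 0.2, -0.8]
opening: 0.0217
gripper_force: 25.0
```

arm_command --increments "1 0 -5 0 0;1 0 -8 0 0;1 0 -8 0 0;1 0 -8 0 0;1 0 -8 0 0"

```text
t: 7.35
tool_pos: [0.5101, -0.037, 0.2068]
orientation: [0.079, 3.14, 0.0]
force: [-0.3, -0.3, -0.5]
opening: 0.0216
gripper_force: 25.0
```

arm_command --increments "1 0 0 0 0;1 0 0 0 0"

```text
t: 7.55
tool_pos: [0.51, -0.0376, 0.2067]
orientation: [0.08, 3.14, 0.0]
force: [0.2, 0.2, -1.6]
opening: 0.0215
gripper_force: 25.0
```

```bash
cat > look.py <<'E'
import sys
from fit import *; from plant import robot
n=sys.argv[1]
s=robot.read_state();m=robot.camera_model('wrist');I=robot.read_camera('wrist');cv2.imwrite(f'pics/{n}.png',I)
p=json.load(open('p.json'));print(s['tool_pos'],s['orientation'],s['force'],s['dq'].round(3))
a=np.linspace(0,2*np.pi,73)
o=s['tool_pos']-[0,0,.0516]+[.0014,0,0]
J=I.copy()
for poly in(IN,OUT):cv2.polylines(J,[np.round(proj(m,w3(p,poly,5))*8).astype(np.int32)],True,(0,0,255),1,shift=3)
cv2.polylines(J,[np.round(proj(m,o+.016*np.c_[np.cos(a),np.sin(a),0*a])*8).astype(np.int32)],True,(0,255,0),1,shift=3)
cv2.imwrite(f'pics/{n}o.png',cv2.resize(J[90:330,90:370],None,fx=2.5,fy=2.5,interpolation=cv2.INTER_NEAREST))
E
python3 look.py w5; python3 - <<'E'
from fit import *
p=json.load(open('p.json'));t=w3(p,C[0])-[.0014,0,0];t[2]=.205;print(rel(t))
E
```

```text
[ 0.51003547 -0.03758875  0.20673497] [7.99120275e-02 3.14046185e+00 2.19987709e-05] [ 0.21351287  0.18253825 -1.64084549] [-0.005  0.002 -0.     0.    -0.002 -0.002]
(array([ 0.7, -1. ,  1.7]), None, np.float64(3.0904689248086887))
```

View pics/w5o.png

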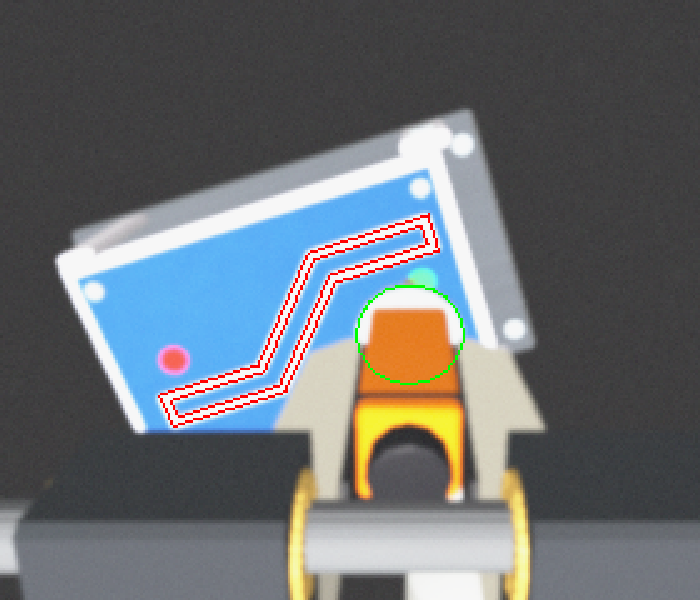

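The overlays (red ribs, green flange) lie right on the picture. I'll refit with both wrist views before going down.

```bash
python3 - <<'E'
from fit import *; from plant import robot
p=json.load(open('p.json'))
mw=robot.camera_model('wrist');m2={k:np.array(v) for k,v in json.load(open('w2.json')).items()}
b2=(150,90,290,250);b5=(140,165,275,265)
v2=(m2,white(cv2.imread('pics/w2.png'),b2),b2);v5=(mw,white(cv2.imread('pics/w5.png'),b5),b5)
for sl in(.03,.06,.09):print(sl,[np.round(x,4) for x in fitviews([v5],p,sl)])
q,f=fitviews([v2,v5],p);print(np.round(q,4),f)
E
```

```text
0.03 [array([ 0.5472, -0.0918,  0.2579,  0.03  ]), np.float64(-0.7897)]
0.06 [array([ 0.5462, -0.0913,  0.2479,  0.06  ]), np.float64(-0.8065)]
0.09 [array([ 0.5451, -0.0906,  0.2406,  0.09  ]), np.float64(-0.8065)]
[ 0.5463 -0.0912  0.2471  0.0649] -1.7395751849634749
```

arm_command --increments "1 1 -0.8 15 0;1 1 -0.8 30 0;1 1 -0.8 42 0;1 1 -0.8 50 0;1 1 -0.8 53 0"

```text
t: 8.1
tool_pos: [0.5079, -0.0387, 0.1517]
orientation: [-0.081, -3.138, -0.001]
force: [-0.3, -0.3, -2.2]
opening: 0.022
gripper_force: 25.0
```

arm_command --increments "1 0 0 0 0;1 0 0 0 0;1 0 0 0 0;1 0 0 0 0;1 0 0 0 0"

```text
t: 8.6
tool_pos: [0.5092, -0.0389, 0.1541]
orientation: [0.081, 3.14, -0.0]
force: [-0.4, 1.1, -0.4]
opening: 0.0217
gripper_force: 25.0
```

```bash
python3 - <<'E'
import json; json.dump([.5464,-.0912,.2475,.065],open('p.json','w'))
from fit import *; from plant import robot
t=w3(json.load(open('p.json')),C[0])-[.0014,0,-.0966];print(rel(t),robot.read_state()['force'])
E
python3 look.py w6
```

```text
(array([ 0.3,  0.5, 11.2]), None, np.float64(3.0898612766810754)) [-0.44089749  1.07684299 -0.42937293]
[ 0.50924134 -0.03891396  0.1541086 ] [ 8.12303822e-02  3.13976518e+00 -2.31501734e-04] [-0.44089749  1.07684299 -0.42937293] [-0.001  0.004  0.002 -0.001 -0.     0.001]
```

arm_command --increments "1 0.3 0.5 2 0;1 0.3 0.5 4 0;1 0.3 0.5 6 0;1 0.3 0.5 7 0;1 0.3 0.5 8 0"

```text
t: 9.15
tool_pos: [0.5086, -0.0384, 0.1455]
orientation: [-0.081, -3.14, 0.0]
force: [-0.3, -0.2, -1.8]
opening: 0.0219
gripper_force: 25.0
```

arm_command --increments "1 0 0 0 0;1 0 0 0.5 0;1 0 0 1 0;1 0 0 1 0;1 0 0 1 0"

```text
t: 9.65
tool_pos: [0.5087, -0.0384, 0.1447]
orientation: [0.081, 3.141, -0.0]
force: [-0.2, 0.4, -0.4]
opening: 0.0221
gripper_force: 25.0
```

arm_command --increments "1 0 0 0 0;1 0 0 0.5 0;1 0 0 1 0;1 0 0 1 0;1 0 0 1 0"

```text
t: 10.15
tool_pos: [0.5087, -0.0384, 0.1436]
orientation: [-0.081, -3.141, 0.0]
force: [0.2, 0.0, -1.6]
opening: 0.0221
gripper_force: 25.0
```

arm_command --increments "1 0 0 0 0;1 0 0 0.5 0;1 0 0 1 0;1 0 0 1 0;1 0 0 1 0"

```text
t: 10.65
tool_pos: [0.5088, -0.0384, 0.1427]
orientation: [0.081, 3.14, -0.0]
force: [-0.4, 0.2, -0.8]
opening: 0.0216
gripper_force: 25.0
```

arm_command --increments "1 0 0 0 0;1 0 0 0 0;1 0 0 0.5 0;1 0 0 1 0;1 0 0 1 0"

```text
t: 11.15
tool_pos: [0.5088, -0.0384, 0.1417]
orientation: [0.081, 3.14, -0.0]
force: [0.5, -0.2, 1.5]
opening: 0.0219
gripper_force: 25.0
```

```bash
cat > fz.py <<'E'
import numpy as np
from plant import robot
F=[];P=[]
for i in range(6):
    robot.read_camera('top'); s=robot.read_state();F.append(s['force']);P.append(s['tool_pos'])
print('F',np.mean(F,0).round(2),'sd',np.std(F,0).round(2),'P',np.mean(P,0).round(4),'t',s['t'])
E
python3 fz.py
```

```text
F [-0.6  -0.19  1.17] sd [0.45 0.53 0.48] P [ 0.5088 -0.0384  0.1418] t 11.45
```

In contact at the green end with about 2.4 N against a baseline of -1.2 N, so the floor is at about 46.1 mm, which fits a slope of about 0.06. I'll press slightly more and start the first leg.

arm_command --increments "1 0 0 0.4 0;1 0 0 0.8 0;1 -0.3 -1 0.75 0;1 -0.9 -2.9 0.6 0;1 -1.5 -4.8 0.5 0"

```text
t: 11.95
tool_pos: [0.5099, -0.043, 0.1411]
orientation: [-0.081, -3.14, -0.001]
force: [-0.7, 3.1, 2.6]
opening: 0.0221
gripper_force: 25.0
```

arm_command --increments "1 -0.6 -1.9 -0.1 0;1 -1.2 -3.8 -0.3 0;1 -1.8 -5.7 -0.4 0;1 -2.4 -7.6 -0.5 0;1 -3 -9.6 -0.65 0"

```text
t: 12.45
tool_pos: [0.5125, -0.0531, 0.1418]
orientation: [-0.081, -3.14, -0.0]
force: [-1.2, 3.1, 1.8]
opening: 0.0218
gripper_force: 25.0
```

```bash
cat > tr.py <<'E'
import numpy as np,json
from fit import *; from plant import robot
F=[];P=[]
for i in range(4):
    robot.read_camera('top'); s=robot.read_state();F.append(s['force']);P.append(s['tool_pos'])
f=np.mean(F,0)+[0,0,1.25];P=np.mean(P,0);p=json.load(open('p.json'))
tip=P+[.0014,0,-.0966]; c,sn=np.cos(p[2]),np.sin(p[2]); d=(tip[:2]-p[:2])*1000
xy=np.array([c*d[0]+sn*d[1],-sn*d[0]+c*d[1]]); comp=max(0,f[2]-1.5)
fl=tip[2]*1000+comp
print('F',f.round(2),'stage xy',xy.round(2),'comp',round(comp,2),'floor',round(fl,2),'slope est',round((fl-45)/(80-xy[1]),4),'t',s['t'])
M=R.from_rotvec(s['orientation']).as_matrix()
for g in [(-22,40),(-22,30),(-22,20),(-11,10),(0,0),(11,-10),(22,-20),(22,-30),(22,-40),(22,-50),(22,-60)]:
    if g[1]<xy[1]-1:
        w=w3(p,g)[:2]-tip[:2]; r=M.T@np.array([w[0],w[1],0])*1000; print(g,r.round(1)[:2]); 
E
python3 tr.py
```

```text
F [-0.28 -0.96  2.91] stage xy [-22.2   44.32] comp 1.41 floor 46.76 slope est 0.0493 t 12.65
(-22, 40) [-1.5 -4.1]
(-22, 30) [ -4.4 -13.6]
(-22, 20) [ -7.4 -23.2]
(-11, 10) [-20.8 -29.5]
(0, 0) [-34.3 -35.8]
(11, -10) [-47.8 -42.1]
(22, -20) [-61.2 -48.4]
(22, -30) [-64.2 -58. ]
(22, -40) [-67.1 -67.5]
(22, -50) [-70.1 -77.1]
(22, -60) [-73.  -86.6]
```

arm_command --increments "1 -0.6 -1.9 -0.1 0;1 -1.2 -3.8 -0.2 0;1 -1.9 -5.7 -0.3 0;1 -2.5 -7.6 -0.4 0;1 -3.1 -9.6 -0.5 0"

```text
t: 13.15
tool_pos: [0.515, -0.0627, 0.1423]
orientation: [-0.081, -3.14, -0.0]
force: [-0.8, 3.1, 2.4]
opening: 0.022
gripper_force: 25.0
```

arm_command --increments "1 -0.6 -1.9 -0.1 0;1 -1.2 -3.8 -0.2 0;1 -1.9 -5.7 -0.3 0;1 -2.5 -7.6 -0.4 0;1 -3.1 -9.6 -0.5 0"

```text
t: 13.65
tool_pos: [0.5177, -0.0726, 0.1428]
orientation: [0.081, 3.141, 0.0]
force: [-1.1, 3.6, 3.1]
opening: 0.0221
gripper_force: 25.0
```

```bash
python3 tr.py
```

```text
F [-0.04 -1.44  3.43] stage xy [-21.91  24.04] comp 1.93 floor 48.32 slope est 0.0593 t 13.85
(-22, 20) [-1.1 -3.9]
(-11, 10) [-14.6 -10.2]
(0, 0) [-28.  -16.5]
(11, -10) [-41.5 -22.8]
(22, -20) [-55.  -29.1]
(22, -30) [-57.9 -38.7]
(22, -40) [-60.9 -48.2]
(22, -50) [-63.8 -57.8]
(22, -60) [-66.8 -67.3]
```

arm_command --increments "1 -0.6 -2 -0.15 0;1 -1.1 -3.9 -0.3 0;1 -2.9 -4.7 -0.4 0;1 -4.7 -5.5 -0.5 0;1 -6.5 -6.4 -0.6 0"

```text
t: 14.35
tool_pos: [0.5235, -0.0792, 0.1431]
orientation: [-0.081, -3.139, -0.0]
force: [-4.8, 1.6, 1.9]
opening: 0.0218
gripper_force: 25.0
```

arm_command --increments "1 -1.8 -0.8 -0.1 0;1 -3.6 -1.7 -0.2 0;1 -5.4 -2.5 -0.3 0;1 -7.2 -3.4 -0.4 0;1 -9 -4.2 -0.5 0"

```text
t: 14.85
tool_pos: [0.5327, -0.0839, 0.1439]
orientation: [0.081, 3.141, -0.0]
force: [-2.9, 1.2, 2.2]
opening: 0.0218
gripper_force: 25.0
```

```bash
python3 tr.py
```

```text
F [ 0.41 -0.35  3.56] stage xy [-9.65  9.59] comp 2.06 floor 49.7 slope est 0.0668 t 15.05
(0, 0) [-12.1  -6.3]
(11, -10) [-25.5 -12.6]
(22, -20) [-39.  -18.9]
(22, -30) [-41.9 -28.5]
(22, -40) [-44.9 -38. ]
(22, -50) [-47.8 -47.6]
(22, -60) [-50.8 -57.2]
```

arm_command --increments "1 -1.9 -1 -0.1 0;1 -3.8 -2 -0.3 0;1 -5.8 -3 -0.4 0;1 -7.7 -4 -0.6 0;1 -9.7 -5 -0.7 0"

```text
t: 15.55
tool_pos: [0.542, -0.0894, 0.1445]
orientation: [-0.081, -3.14, -0.0]
force: [-2.9, 1.6, 2.7]
opening: 0.0218
gripper_force: 25.0
```

arm_command --increments "1 -2 -1 -0.1 0;1 -4 -2 -0.2 0;1 -6 -3 -0.3 0;1 -8 -4 -0.4 0;1 -10.1 -4.9 -0.5 0"

```text
t: 16.05
tool_pos: [0.552, -0.0949, 0.1451]
orientation: [-0.081, -3.14, 0.0]
force: [-2.3, 2.2, 2.0]
opening: 0.022
gripper_force: 25.0
```

```bash
python3 tr.py
```

```text
F [-0.7  -0.06  3.08] stage xy [ 6.31 -5.7 ] comp 1.58 floor 50.4 slope est 0.063 t 16.25
(11, -10) [-5.7 -2.7]
(22, -20) [-19.2  -9. ]
(22, -30) [-22.2 -18.6]
(22, -40) [-25.1 -28.1]
(22, -50) [-28.1 -37.7]
(22, -60) [-31.  -47.3]
```

arm_command --increments "1 -1.9 -0.9 -0.1 0;1 -3.8 -1.8 -0.2 0;1 -5.8 -2.7 -0.3 0;1 -7.7 -3.6 -0.4 0;1 -9.6 -4.5 -0.5 0"

```text
t: 16.75
tool_pos: [0.5612, -0.0998, 0.1455]
orientation: [-0.081, -3.14, -0.0]
force: [-2.3, 2.4, 2.3]
opening: 0.0217
gripper_force: 25.0
```

arm_command --increments "1 -1.9 -0.9 -0.1 0;1 -3.8 -1.8 -0.2 0;1 -5.8 -2.7 -0.3 0;1 -7.7 -3.6 -0.4 0;1 -9.4 -4.4 -0.5 0"

```text
t: 17.25
tool_pos: [0.5705, -0.1047, 0.1461]
orientation: [0.081, 3.14, -0.0]
force: [-2.7, 2.0, 2.1]
opening: 0.022
gripper_force: 25.0
```

```bash
python3 tr.py
```

```text
F [-0.21 -0.01  2.94] stage xy [ 21.84 -19.8 ] comp 1.44 floor 51.27 slope est 0.0628 t 17.45
(22, -30) [-3.2 -9.7]
(22, -40) [ -6.1 -19.3]
(22, -50) [ -9.1 -28.8]
(22, -60) [-12.  -38.4]
```

Both bends are passed or reached and the force is steady at about 3 N. Now the last leg.

arm_command --increments "1 -0.6 -1.9 -0.1 0;1 -1.2 -3.8 -0.2 0;1 -1.9 -5.8 -0.3 0;1 -2.5 -7.7 -0.5 0;1 -3.1 -9.6 -0.6 0"

```text
t: 17.95
tool_pos: [0.573, -0.1144, 0.1467]
orientation: [-0.081, -3.141, -0.001]
force: [-0.5, 3.8, 1.9]
opening: 0.0219
gripper_force: 25.0
```

arm_command --increments "1 -0.6 -1.9 -0.1 0;1 -1.2 -3.8 -0.2 0;1 -1.8 -5.8 -0.3 0;1 -2.4 -7.7 -0.5 0;1 -3 -9.6 -0.6 0"

```text
t: 18.45
tool_pos: [0.5755, -0.1243, 0.1474]
orientation: [0.081, 3.14, -0.0]
force: [-0.9, 4.4, 2.2]
opening: 0.022
gripper_force: 25.0
```

```bash
python3 tr.py
```

```text
F [0.28 0.52 3.64] stage xy [ 21.44 -40.15] comp 2.14 floor 53.02 slope est 0.0668 t 18.65
(22, -50) [-3.4 -9.2]
(22, -60) [ -6.4 -18.8]
```

arm_command --increments "1 -0.7 -1.9 -0.1 0;1 -1.4 -3.8 -0.3 0;1 -2.1 -5.7 -0.4 0;1 -2.8 -7.5 -0.5 0;1 -3.4 -9.3 -0.7 0"

```text
t: 19.15
tool_pos: [0.5783, -0.1336, 0.1479]
orientation: [-0.081, -3.14, -0.0]
force: [-0.6, 3.5, 2.5]
opening: 0.0221
gripper_force: 25.0
```

arm_command --increments "1 -0.6 -1.9 -0.1 0;1 -1.2 -3.8 -0.2 0;1 -1.8 -5.7 -0.4 0;1 -2.4 -7.6 -0.5 0;1 -3 -9.4 -0.6 0"

```text
t: 19.65
tool_pos: [0.5809, -0.1433, 0.1486]
orientation: [0.081, 3.141, -0.0]
force: [-0.7, 2.8, 2.9]
opening: 0.0219
gripper_force: 25.0
```

```bash
python3 tr.py
```

```text
F [-0.65  0.39  4.09] stage xy [ 22.04 -59.87] comp 2.59 floor 54.76 slope est 0.0698 t 19.85
```

At the red end, stage (22.0, -59.9), still pressed. I'll nudge 1 mm back to the window centre, hold, then lift straight up slowly.

arm_command --increments "1 0.3 0.9 0 0;1 0.3 0.9 0 0;1 0.3 0.9 -1 0;1 0.3 0.9 -3 0;1 0.3 0.9 -5 0"

```text
t: 20.35
tool_pos: [0.5801, -0.1418, 0.1531]
orientation: [-0.081, -3.139, -0.001]
force: [0.3, -0.3, -1.5]
opening: 0.0216
gripper_force: 25.0
```

arm_command --increments "1 0 0 -4 0;1 0 0 -8 0;1 0 0 -20 0;1 0 0 -40 0;1 0 0 -67 0"

```text
t: 20.85
tool_pos: [0.5798, -0.1419, 0.2207]
orientation: [-0.081, -3.138, -0.001]
force: [0.0, -0.8, -0.9]
opening: 0.022
gripper_force: 25.0
```

```bash
python3 fz.py; python3 - <<'E'
from h import *; import json
t=np.array(json.load(open('seat.json'))[0]);t[2]=.2205;print(rel(t,3.0898-.0))
print(json.load(open('seat.json')))
E
```

```text
F [ 0.14 -0.15 -0.52] sd [1.03 0.37 1.68] P [ 0.5815 -0.1425  0.2231] t 21.15
(array([111.3, 308. ,  -0.8]), np.float64(4.5857124786330417e-05), np.float64(3.089845857124786))
[[0.48477750449830215, 0.17139822119738848, 0.11159478735646328], [-0.08143547756662221, -3.1404055454663293, 0.00016616377808938824]]
```

arm_command --increments "1 16 44 0 0;1 32 88 0 0;1 48 132 0 0;1 64 176 0 0;1 80 220 0 0"

```text
t: 21.65
tool_pos: [0.5104, 0.0831, 0.219]
orientation: [-0.082, -3.138, 0.0]
force: [0.2, 1.1, -1.5]
opening: 0.0217
gripper_force: 25.0
```

arm_command --increments "1 12 34 0 0;1 24 68 0 0;1 30 82 0 0;1 32 87 0 0;1 32 87.5 0 0"

```text
t: 22.15
tool_pos: [0.4844, 0.1705, 0.2199]
orientation: [-0.08, -3.14, 0.001]
force: [0.0, -0.8, -1.2]
opening: 0.0221
gripper_force: 25.0
```

arm_command --increments "1 0 0 0 0;1 0 0 0 0;1 0 0 0 0"

```text
t: 22.45
tool_pos: [0.485, 0.1697, 0.2206]
orientation: [-0.084, -3.14, 0.0]
force: [-0.1, 0.0, -1.0]
opening: 0.0218
gripper_force: 25.0
```

```bash
python3 look.py w7; python3 - <<'E'
from h import *; from plant import robot
print(rel([.4838,.1707,.1116]))
m=robot.camera_model('wrist');I=cv2.imread('pics/w7.png');J=I.copy();a=np.linspace(0,2*np.pi,73);s=robot.read_state()
C=lambda c,r:cv2.polylines(J,[np.round(proj(m,np.array(c)+r*np.c_[np.cos(a),np.sin(a),0*a])*8).astype(np.int32)],True,(0,255,0),1,shift=3)
C([.4848,.1702,.06],.018);C([.4848,.1702,.008],.036);C(s['tool_pos']+[.0014,0,-.0516],.016)
cv2.imwrite('pics/w7o.png',cv2.resize(J[130:300,170:340],None,fx=3.5,fy=3.5,interpolation=cv2.INTER_NEAREST))
E
```

```text
[0.48504318 0.16968229 0.22055221] [-8.37558910e-02 -3.14039788e+00  3.22334767e-04] [-0.09244563  0.00447022 -0.98980822] [ 0.005 -0.002 -0.003  0.001  0.001  0.002]
(array([  1.2,   0.8, 109. ]), None, np.float64(3.088371775432874))
```

View pics/w7o.png

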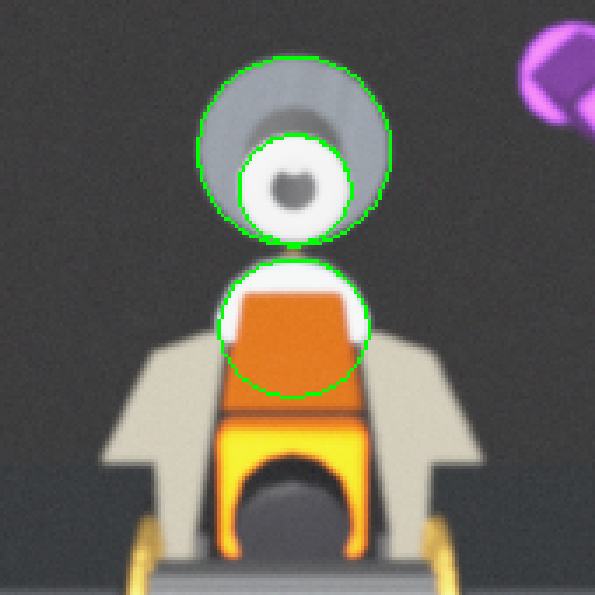

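Camera overlays confirm seat centre (0.4848, 0.1702), with the probe hanging straight. Shift (1.3, 0.6) mm and lower.

arm_command --increments "1 1.3 0.6 10 0;1 1.3 0.6 25 0;1 1.3 0.6 40 0;1 1.3 0.6 52 0;1 1.3 0.6 56 0"

```text
t: 23.0
tool_pos: [0.4819, 0.171, 0.1618]
orientation: [-0.081, -3.137, 0.002]
force: [-0.0, -0.4, -1.9]
opening: 0.0215
gripper_force: 25.0
```

arm_command --increments "1 0 0 3 0;1 0 0 8 0;1 0 0 14 0;1 0 0 20 0;1 0 0 25 0"

```text
t: 23.5
tool_pos: [0.4834, 0.1714, 0.1392]
orientation: [0.081, 3.141, 0.0]
force: [-0.5, -0.4, -1.4]
opening: 0.022
gripper_force: 25.0
```

arm_command --increments "1 0 0 5 0;1 0 0 10 0;1 0 0 14 0;1 0 0 18 0;1 0 0 21 0"

```text
t: 24.0
tool_pos: [0.4834, 0.1713, 0.1183]
orientation: [-0.081, -3.14, 0.0]
force: [-0.2, 0.8, -1.7]
opening: 0.022
gripper_force: 25.0
```

```bash
python3 fz.py
```

```text
F [ 0.15 -0.31 -1.85] sd [0.46 0.52 0.73] P [0.4834 0.1713 0.1184] t 24.3
```

arm_command --increments "1 0 -0.5 2 0;1 0 -1 4 0;1 0 -1 5 0;1 0 -1 6 0;1 0 -1 6 0"

```text
t: 24.8
tool_pos: [0.4832, 0.1703, 0.1124]
orientation: [-0.081, -3.14, 0.0]
force: [-0.3, -0.4, -0.7]
opening: 0.0216
gripper_force: 25.0
```

arm_command --increments "1 0 0 0.5 0;1 0 0 0.5 0;1 0 0 0.5 0"

```text
t: 25.1
tool_pos: [0.4834, 0.1703, 0.1122]
orientation: [0.081, 3.14, 0.0]
force: [-0.4, -1.1, -1.2]
opening: 0.0217
gripper_force: 25.0
```

```bash
python3 fz.py
```

```text
F [-0.15 -0.2  -0.98] sd [0.45 0.43 0.56] P [0.4834 0.1703 0.1122] t 25.4
```

arm_command --increments "1 0 0 0.6 0;1 0 0 0.6 0;1 0 0 0.6 0"

```text
t: 25.7
tool_pos: [0.4835, 0.1703, 0.1116]
orientation: [0.081, 3.14, 0.0]
force: [0.8, 0.9, -0.1]
opening: 0.022
gripper_force: 25.0
```

arm_command --increments "0.7 0 0 0 0;0.65 0 0 0 0;0.5 0 0 0 0;0.3 0 0 0 0;0.3 0 0 0 0"

```text
t: 26.2
tool_pos: [0.4834, 0.1703, 0.1115]
orientation: [0.081, 3.14, -0.0]
force: [-0.2, -0.1, 0.5]
opening: 0.0519
gripper_force: 0.0
```

arm_command --increments "0.3 0 0 0 0;0.3 0 0 0 0;0.3 0 0 -5 0;0.3 0 0 -20 0;0.3 0 0 -45 0"

```text
t: 26.7
tool_pos: [0.4823, 0.1701, 0.1564]
orientation: [-0.081, -3.138, 0.001]
force: [0.3, 0.3, 0.3]
opening: 0.0651
gripper_force: 0.0
```

arm_command --increments "0.3 0 0 -40 0;0.3 0 0 -80 0;0.3 0 0 -80 0;0.3 0 0 -80 0;0.3 0 0 -80 0"

```text
t: 27.2
tool_pos: [0.4829, 0.1702, 0.236]
orientation: [-0.081, -3.14, 0.0]
force: [-0.6, -0.2, -0.8]
opening: 0.0651
gripper_force: 0.0
```

```bash
python3 - <<'E'
from h import *; from plant import robot
m=robot.camera_model('wrist');I=robot.read_camera('wrist');J=I.copy();a=np.linspace(0,2*np.pi,73);s=robot.read_state();print(s['tool_pos'],s['opening'])
C=lambda c,r:cv2.polylines(J,[np.round(proj(m,np.array(c)+r*np.c_[np.cos(a),np.sin(a),0*a])*8).astype(np.int32)],True,(0,255,0),1,shift=3)
C([.4848,.1702,.06],.018);C([.4848,.1702,.136],.009)
cv2.imwrite('pics/w8o.png',cv2.resize(J[100:300,160:350],None,fx=3,fy=3,interpolation=cv2.INTER_NEAREST))
E
```

```text
[0.48261978 0.17013514 0.23537185] 0.06570125694214995
```

View pics/w8o.png

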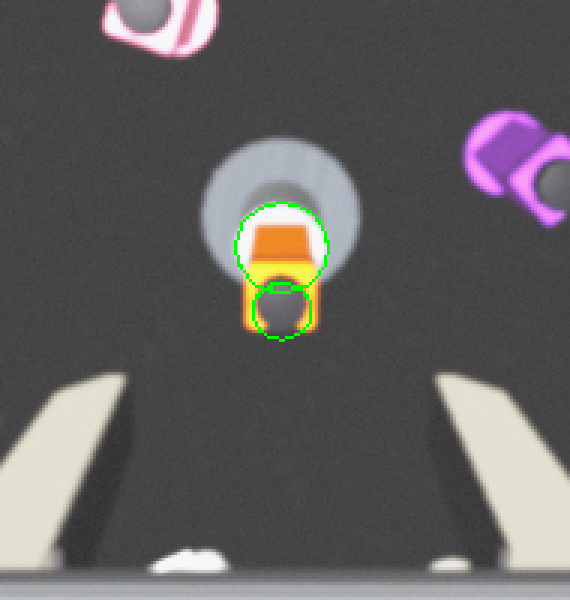

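The probe hangs upright in its stand: the cap at crop (282,305) lies within 1–2 mm of the predicted circle and the flange is on the rim. The gripper is open and clear, so I'm handing in.

```bash
python3 - <<'E'
from plant import robot
print(robot.close_job())
E
```

```text
the job is handed in; nothing more can be done
None
```

I traced the channel from the green end to the red end with no lift detected, at about 2.4–4 N whenever measured and about 20 mm/s. The plate's slope felt about 0.065 rad. The probe hangs in its stand again, released, and I handed the job in at about 27 s; no verdict was returned.

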